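# Load a cell into a sprung-jaw fixture

### The arm

A 7-joint arm with a two-finger parallel gripper is mounted at the origin on a cart in front of the work surface, level with it; the furniture and walls round the work are solid. World frame = base frame: x ahead of the robot, y to its left, z up, the work surface at z = 0. Lengths are in m, angles in rad, forces in N, time in s.
With the tool pointing down it reaches from about 0.35 to 0.9 m from the base axis. Payload 19.9 kg.
Tool frame: the origin (TCP) lies on the centre line of the jaws, within the pads' length; the fingertips stand r.finger_overhang ahead of it and the grasp point (between the pads) lies 2 mm behind it (r.finger_overhang is the distance from the TCP to the fingertips, in m); z points along the fingers, y is the line along which they close (so a half turn about z gives the same grasp; the last joint's range is limited). The gripper opens to 85 mm and grips with 20 to 120 N. Pads are 22 mm wide; open, the fingers measure 114 mm over their backs; the gripper's body (76 mm by 85 mm) begins 54 mm behind the grasp point. The pads swing forward as they close: fully open they stand 13 mm farther back than shut.
Start: joints at [-1.371, 0.417, -0.01, 1.614, 0.005, 1.111, -0.053], TCP at [0.149, 0.607, 0.248] pointing down, gripper open.
Joint ranges: [-2.81, 2.81], [-0.39, 2.02], [-1.27, 1.25], [0.06, 2.57], [-1.19, 4.33], [0.19, 2], [-2.82, 2.82]. Speed limits (rad/s): [1.89, 1.89, 2.39, 2.39, 3.01, 3.01, 3.01].

### API

Orientations are given as a rotation vector (axis times angle).
In Python, from cell import telemetry, vision, job, r gives the robot as it stands.
- The arm moves only by the shell command python3 -m inch 'ROWS' [FORCE]. ROWS is JSON, a list that holds one entry, the list of rows, each a list of 5 numbers: the opening, from -1 (shut) to 1 (fully open), so that 0 is half open, then the shift along the tool's x, y, z in cm, then the turn about the tool's z in degrees. A call has 1 to 20 rows; each row is the pose to reach, as a shift and turn from the pose commanded when the call began, along the tool's axes at that moment; what a row does not reach only later rows make up. A row lasts 1/12 s, in which the tool goes at most 41.7 mm and 7.16 degrees, less where a joint would pass 70% of its speed; a pose out of reach is approached as far as the arm can. A call with a gripper value outside its range is refused whole. The fingers move at their own pace and stop on an object; FORCE is the grip in N (left out, the last holds). Time passes only in rows, so rows that repeat a pose let the fingers close. It gives the time, the measured TCP pose, the force, the opening and the grip force at its end, in the units of the state.
- telemetry.state(): the state, without advancing time (a new reading comes with each control period).
- vision.snapshot(name): name is "side" or "top"; returns (picture, depth): 400x640x3 uint8, red, green, blue; 400x640 float32, m along the optical axis (not along the pixel's ray), 0 where there is no reading.
- vision.camera_model(name): a dict with "vertical_fov" (degrees; the focal length in pixels is half the picture's height over the tangent of half this angle, whatever the lens; pixels are square), "cx", "cy" (the principal point, pixels), "distortion" ([k1, k2, p1, p2, k3] as OpenCV has them; the pictures are not rectified), "T" (4x4, takes a point from camera to world coordinates). Camera axes: x right, y down, z forward; pixel columns grow to the right and rows downward; lengths in m; the calibration is good to about 2 mm. A picture is of the moment at which its call begins. camera_model takes no time and is no camera call.
- job.finish_job(): hands the job in; it is judged then, once.
The state is a dict: "time": time; "joint_positions": joint angles; "qvel": joint speeds; "joint_efforts": joint torques, N m; "tcp_pos": TCP position; "eef_rot": TCP orientation; "wrist_force": force on the tool from outside, world axes, zero at the start; "ft_torque": the same for the moment, N m; "grip_width": finger opening in m; "finger_force": force on a finger pad.
Only numpy, scipy, OpenCV 4.12 (cv2) and the standard library are available. Lean on these libraries where they do the work, as an engineer would, in place of code of your own. Each camera call takes 0.05 s, during which the arm holds its last target. There are 200 camera calls.

### The job

Load the cell that stands on the infeed apron into the spring-jaw fixture, only by pushing with the fingertips: pinch and lift nothing. Push the sprung slide with the black lug open, well past its mid position, and let it come back until it parks by itself on the stop pin; then push the cell along the lane into the nest, up to the end stop; then press the red pad so that the slide springs free and clamps the cell, and let the pad up again. Keep the cell upright and leave the other two cells, the bottle and the dish where they are.

Things in the scene. Friction and masses are not known exactly. Their poses are not given: they have to be found in the camera images.
- cell_fixture: Heavy fixed clamping fixture with a 12 mm grey base plate. Origin under the nest, on the plate's underside; x axis = feed direction of the cell, y axis = direction in which the slide opens, z up. Coordinates named below are mm in this frame. Plate x -56 to 56, y -62 to 190, plus an infeed apron x -128 to -54, y -46 to 52. Dark spring barrels at x +-44.5, y 108 to 184, top z 42.
- lane (a point): Start of the straight lane, on the plate, midway between the two white guide rails (rails, liner and plate are slippery): x -57, y 3, z 12, axes as the fixture's. Rails 12 mm high (top z 24); inner faces at y -12 and 18.5 from x -58 to -17. Towards the apron they flare to about 70 mm wide at x -107.
- nest (a point): Centre of the nest on top of the plate (x 0, y 0, z 12): the clamped cell stands centred here. Axes as the fixture's. Blue fixed jaw: face at y -13, x -13 to 26, top z 46. Its end stop: face at x 14, y up to 7, top z 40, so a cell touching it has its centre at x 1. The parked moving jaw (x -14 to 14, top z 44) stands at y 27 and more.
- jaw_slide (a joint): Slide with V jaw, along the fixture's y, in m: 0 spring home (empty), 0.004 closed on a cell, 0.022 parked on the stop pin, 0.036 fully open (hard stop). Spring force towards 0: 5 N at 0, 9 N at 0.022, 11.5 N at 0.036, plus about 4 N while the pin climbs the slide's tooth. Pushed past 0.022 the pin drops behind the tooth; let go, it stops at 0.022. Not pushed past, it returns to 0.
- lug_face (a point): Centre of the flat front of the black push lug on the slide, facing the fixture's -y; it is pushed towards +y. Face 36 mm wide (x), z 42 to 74; this point at x 0, y 52 + slide travel, z 60. In front of it the slide's top is at z 24 for 24 mm; beyond that the moving jaw's top is at z 44.
- latch (a joint): Rocking latch with the stop pin at its nose and the red pad at its tail, in rad: 0 at rest (pin down), grows as the pad is pressed, at most 0.40; sprung back to 0. The pin leaves the tooth of the parked slide at about 0.15 to 0.26, with about 5 N on the pad; the slide then snaps onto the cell.
- release_pad (a point): Top centre of the red thumb pad: at rest at x 0, y 165, z 49, level; 48 mm (x) by 27 mm (y). Its centre sinks about 8 mm at latch angle 0.26 and 13 mm at 0.40, tilting about a pivot at y 134, z 27 and shifting up to 6 mm towards +y.
- cell: The cell to load: upright yellow and black cylinder with a pale top, diameter 26 mm, 48 mm high, 62 g, standing on the infeed apron (z 12) in the flared mouth of the lane. Origin at the centre of its underside, z along its axis.
- waiting_cell_a: Another such cell standing on the worktop beside the fixture; leave it alone. Origin at the centre of its underside.
- waiting_cell_b: Another such cell standing on the worktop beside the fixture; leave it alone. Origin at the centre of its underside.
- bottle: Amber bottle with black cap, diameter 49 mm, 158 mm high, standing behind the fixture at its right; leave it alone. Origin at the centre of its underside.
- dish: Round steel dish with small screws, diameter 71 mm, 17 mm high, behind the fixture; leave it alone. Origin at the centre of its underside.
Things that resemble listed ones, but are neither listed nor needed, are in the scene too. Leave any blue look-alike of the cell alone.

How it is judged:
On the way, in this order (a step that is already met when the one before it is completed fails the run):
1. the slide is parked on the stop pin, let go (value of joint jaw_slide between 0.02 and 0.024 m and value of joint latch below 0.05 rad and contact force between each of the arm, the fingers and cell_fixture below 0.2 N), for 0.3 s.
2. the cell stands in the nest at the end stop while the slide is parked (value of joint jaw_slide above 0.02 m and x of cell in the frame of nest between -0.004 and 0.004 m and y of cell in the frame of nest between -0.004 and 0.009 m and angle between cell's own z axis and vertical below 0.12 rad), for 0.1 s.
At the end, for the whole second after the job is handed in: The cell stands upright (within 0.12 rad) on the base plate within 4 mm of the nest centre, at rest and clamped by the sprung jaw with more than 2 N (slide between 0.002 and 0.0075), the latch back at rest (below 0.05 rad) (value of joint jaw_slide between 0.002 and 0.0075 m and value of joint latch below 0.05 rad and distance between cell and nest below 0.004 m and angle between cell's own z axis and vertical below 0.12 rad and contact force between cell and jaw_slide above 2 N and linear speed of cell below 0.01 m/s); the robot touches nothing.
It fails at once if the cell is lifted (z of cell in the frame of cell_fixture above 0.022 m).
It fails at once if the cell falls off the plate or is tipped over (z of cell in the frame of cell_fixture below 0.004 m or angle between cell's own z axis and vertical above 0.5 rad).
It fails at once if the cell is pinched or pressed hard (more than 30 N) (contact force between the fingers and cell above 30 N).
It fails at once if another cell, the bottle or the dish is moved (distance of any of waiting_cell_a, waiting_cell_b, bottle, dish from where it was at the start of the episode above 0.015 m).
It also fails if it takes over 51 s, if anything falls off the work surface, if the arm or the gripper's body presses on something with over 40 N, if the wrist force passes 120 N, or if a joint passes its speed limit or range.

## Working session

There is one attempt and no reset: what is moved stays moved. The work goes in short steps, Python scripts to look and compute and a shell command to move; the robot and the scene stay as the last step left them, time stands still between calls to the robot, and variables do not carry over. Pictures are saved under pics/ and viewed, at most 10 in all, crops included, and the job is handed in when it is done.

```bash
mkdir -p pics; ls; python3 - <<'E'
from cell import telemetry, vision, job, r
import cv2,numpy as np
s=telemetry.state();print(s['time'],s['tcp_pos'],s['eef_rot'],s['grip_width'],r.finger_overhang)
for n in('side','top'):
    p,d=vision.snapshot(n);cv2.imwrite(f'pics/{n}0.png',p[:,:,::-1]);np.savez(f'{n}0.npz',p=p,d=d)
    m=vision.camera_model(n);print(n,m)
E
```

```text
pics
0.0 [0.14900147 0.60666192 0.24767712] [-3.77367135e-01 -3.11881858e+00  1.84529989e-03] 0.08528113671772074 0.017
side {'vertical_fov': 50.49428789793362, 'cx': 331.4841635057493, 'cy': 198.96208916103367, 'distortion': array([-0.02029355,  0.        ,  0.        ,  0.        ,  0.        ]), 'T': array([[ 0.99278158, -0.05179749,  0.10817463,  0.48164125],
       [-0.11992992, -0.43808387,  0.89089805, -0.80001591],
       [ 0.00124328, -0.89744055, -0.44113367,  0.45109936],
       [ 0.        ,  0.        ,  0.        ,  1.        ]])}
top {'vertical_fov': 42.144598786371304, 'cx': 320.43412624340283, 'cy': 200.06250432197683, 'distortion': array([-0.11761308,  0.        ,  0.        ,  0.        ,  0.        ]), 'T': array([[-0.01553105, -0.99830183,  0.05614485,  0.50642903],
       [-0.99981222,  0.01615635,  0.01070061, -0.045798  ],
       [-0.01158953, -0.05596812, -0.99836529,  1.2195513 ],
       [ 0.        ,  0.        ,  0.        ,  1.        ]])}
```

View pics/top0.png

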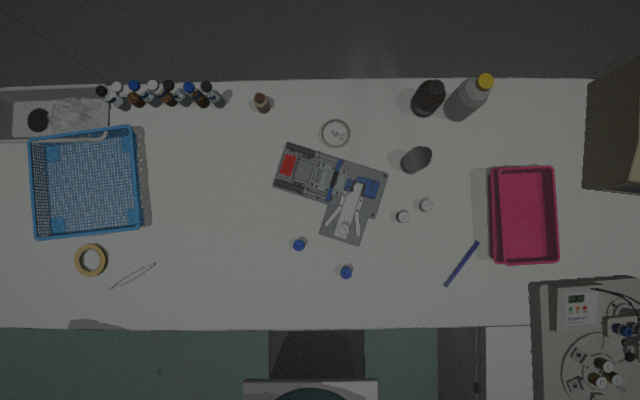

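View pics/side0.png

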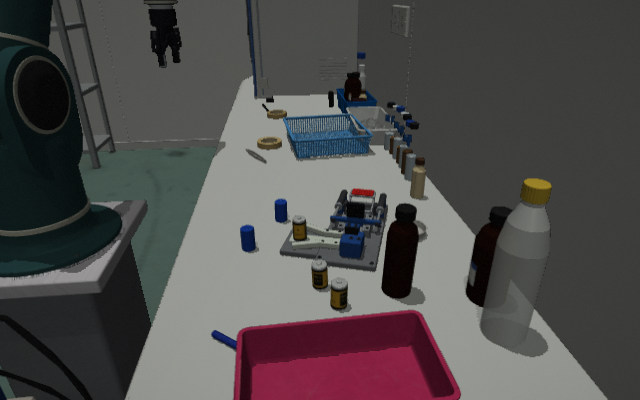

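The top view shows the fixture: red pad ~(288,165), blue fixed jaw ~(368,187), rails and the candidate cell ~(344,229) on the apron. The waiting cells are at (403,216) and (425,205). The blue look-alikes are at (299,244) and (346,272). The cell to load is the only one on the apron between the flared rails, so I'll confirm it in a crop.

```bash
cat > h.py <<'E'
import cv2,numpy as np
from cell import vision,telemetry
def KD(n):
    m=vision.camera_model(n);f=200/np.tan(np.radians(m['vertical_fov']/2))
    return np.array([[f,0,m['cx']],[0,f,m['cy']],[0,0,1]]),m['distortion'],m['T']
def ray(n,uv,z):
    K,D,T=KD(n);uv=np.array(uv,float).reshape(-1,1,2)
    q=cv2.undistortPoints(uv,K,D).reshape(-1,2)
    d=np.c_[q,np.ones(len(q))]@T[:3,:3].T
    o=T[:3,3];return o+d*((z-o[2])/d[:,2])[:,None]
def proj(n,P):
    K,D,T=KD(n);Ti=np.linalg.inv(T)
    return cv2.projectPoints(np.array(P,float).reshape(-1,1,3),cv2.Rodrigues(Ti[:3,:3])[0],Ti[:3,3],K,D)[0].reshape(-1,2)
E
python3 - <<'E'
from h import *
p=np.load('top0.npz')['p'];d=np.load('top0.npz')['d']
c=cv2.resize(p[135:255,265:395],None,fx=5,fy=5,interpolation=cv2.INTER_CUBIC)[:,:,::-1]
c=cv2.convertScaleAbs(c,alpha=1.3,beta=20)
cv2.imwrite('pics/topc.png',c)
s=np.load('side0.npz')['p'];c=cv2.resize(s[170:280,260:410],None,fx=5,fy=5,interpolation=cv2.INTER_CUBIC)[:,:,::-1]
cv2.imwrite('pics/sidec.png',cv2.convertScaleAbs(c,alpha=1.3,beta=20))
h=cv2.cvtColor(p,cv2.COLOR_RGB2HSV)
red=((h[...,0]<8)|(h[...,0]>172))&(h[...,1]>150)&(h[...,2]>80)
red[:, 400:]=0
v,u=np.nonzero(red);print('red',len(u),u.mean(),v.mean(),ray('top',[u.mean(),v.mean()],.049),cv2.minAreaRect(np.c_[u,v].astype(np.float32)))
# plate by depth: height
K,D,T=KD('top');V,U=np.mgrid[130:255,260:400]
q=cv2.undistortPoints(np.c_[U.ravel(),V.ravel()].astype(float).reshape(-1,1,2),K,D).reshape(-1,2)
dd=d[130:255,260:400].ravel();P=(np.c_[q,np.ones(len(q))]*dd[:,None])@T[:3,:3].T+T[:3,3]
np.save('P.npy',P)
Z=P[:,2].reshape(V.shape);print(np.histogram(Z,bins=np.arange(-.01,.08,.005)))
cv2.imwrite('pics/z.png',cv2.resize(np.clip(Z/.08*255,0,255).astype(np.uint8),None,fx=5,fy=5,interpolation=cv2.INTER_NEAREST))
E
```

```text
red 217 287.5990783410138 164.76958525345623 [[0.65374697 0.04008003 0.049     ]] ((287.69683837890625, 164.7488555908203), (10.96456527709961, 20.04564666748047), 19.653823852539062)
(array([ 148, 4908, 5478,  982, 2400,  486,  494,  499,  293,  461,  538,
        436,  123,   76,   26,   13,   40]), array([-0.01 , -0.005,  0.   ,  0.005,  0.01 ,  0.015,  0.02 ,  0.025,
        0.03 ,  0.035,  0.04 ,  0.045,  0.05 ,  0.055,  0.06 ,  0.065,
        0.07 ,  0.075]))
```

View pics/topc.png

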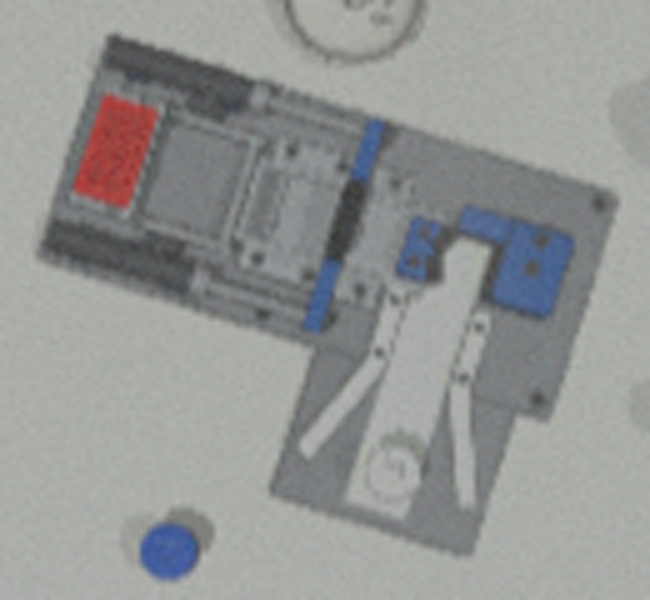

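View pics/sidec.png

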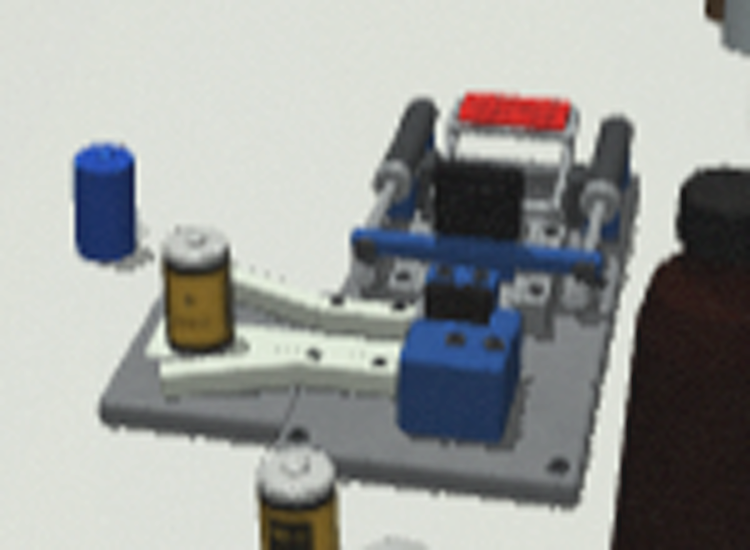

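The crop confirms it: the yellow/black cell with a pale top is at top px (343.6,229), on the apron between the flared white rails. The lug is the black block on the blue crossbar at ~(334,176), and the red pad is at (287.6,164.8).

```bash
cat >> h.py <<'E'
from scipy.spatial.transform import Rotation as R
def fix():
    f=np.load('fix.npy');return f[0],f[1:]
def F2W(p):
    a,o=fix();c,s=np.cos(a),np.sin(a);p=np.array(p,float)/1000
    return np.r_[o+[c*p[0]-s*p[1],s*p[0]+c*p[1]],p[2]]
def W2F(w):
    a,o=fix();c,s=np.cos(a),np.sin(a);d=np.array(w[:2])-o
    return np.r_[c*d[0]+s*d[1],-s*d[0]+c*d[1],w[2]]*1000
def tool(*goals):  # fixture-frame fingertip goals, mm -> cm shifts in tool axes
    s=telemetry.state();M=R.from_rotvec(s['eef_rot']).as_matrix();a,o=fix()
    tip=s['tcp_pos']+M[:,2]*.017
    print('t',s['time'],'tip F',W2F(tip).round(1),'toolx yaw in F',np.degrees(np.arctan2(M[1,0],M[0,0])-a).round(2),'tooly yaw F',np.degrees(np.arctan2(M[1,1],M[0,1])-a).round(2),'Fw',np.round(s['wrist_force'],1),'w',s['grip_width'])
    for g in goals: print(g,((F2W(g)-tip)@M*100).round(2))
E
python3 - <<'E'
from h import *
from scipy.optimize import least_squares
cp=np.array([[112,36],[38,258],[618,196],[545,419],[470,556],[272,493]])
px=(cp+.5)/5-.5+[265,135]
W=ray('top',px,.012)[:,:2]
F=np.array([[56,190],[-56,190],[56,-62],[-56,-62],[-128,-46],[-128,52]])/1000.
W=np.r_[W,ray('top',[[287.6,164.77]]*2,.049)[:,:2]];F=np.r_[F,[[0,.165]]*2]
def f(q):
    c,s=np.cos(q[0]),np.sin(q[0]);return (F@np.array([[c,s],[-s,c]])+q[1:]-W).ravel()
q=least_squares(f,[-.3,.6,-.1],loss='soft_l1',f_scale=.002).x;np.save('fix.npy',q)
print(np.degrees(q[0]),q[1:],(f(q).reshape(-1,2)*1000).round(1).tolist())
cell=ray('top',[[343.6,229.0]],.060)[0];print('cell F',W2F(cell),cell)
for n,uv,z in(('wa',(403,216),.048),('wb',(425,205),.048),('bottle cap',(424,152),.158),('dish',(336,133),.017)):print(n,W2F(ray('top',[uv],z)[0]).round(0))
print('side check: pad, cell top, nest, lug',proj('side',[F2W([0,165,49]),[*cell[:2],.06],F2W([0,0,12]),F2W([0,52,60])]).round(1).tolist())
s=np.load('side0.npz')['p'];h=cv2.cvtColor(s,cv2.COLOR_RGB2HSV)
red=((h[...,0]<8)|(h[...,0]>172))&(h[...,1]>150)&(h[...,2]>80);red[300:]=0;red[:180]=0
v,u=np.nonzero(red);print('side red',len(u),u.mean(),v.mean())
tool([0,25,130],[0,25,52])
E
```

```text
-18.48811845157146 [ 0.60142855 -0.11692914] [[2.0, 1.9], [-0.1, 1.6], [1.6, -1.2], [-1.0, -2.1], [-1.2, -0.2], [-0.8, 1.3], [0.0, -0.5], [0.0, -0.5]]
cell F [-100.78614484    0.97843726   60.        ] [ 0.50615431 -0.0840411   0.06      ]
wa [ -32. -119.   48.]
wb [   7. -159.   48.]
bottle cap [ 100. -107.  158.]
dish [108.  84.  17.]
side check: pad, cell top, nest, lug [[362.8, 191.8], [299.1, 217.8], [350.4, 245.0], [355.2, 210.6]]
side red 119 362.4117647058824 191.99159663865547
t 0.1 tip F [-658.5  542.8  230.7] toolx yaw in F 184.69 tooly yaw F 94.69 Fw [0.4 0.2 0.2] w 0.08535574287879004
[0, 25, 130] [-61.4  -56.98  10.14]
[0, 25, 52] [-61.4  -56.97  17.94]
```

Residuals are 1–2 mm and the side view agrees (predicted pad at 362.8,191.8; seen at 362.4,192.0). I'll move above the jaw with the gripper shut, and turn 94.7° so tool x lies along fixture +y.

```bash
G='[-1,-61.4,-57,8,94.7]'; python3 -m inch '[[[-1,-5,-4.6,1,7],[-1,-61.4,-57,8,94.7],[-1,-61.4,-57,8,94.7],[-1,-61.4,-57,8,94.7],[-1,-61.4,-57,8,94.7],[-1,-61.4,-57,8,94.7],[-1,-61.4,-57,8,94.7],[-1,-61.4,-57,8,94.7],[-1,-61.4,-57,8,94.7],[-1,-61.4,-57,8,94.7],[-1,-61.4,-57,8,94.7],[-1,-61.4,-57,8,94.7],[-1,-61.4,-57,8,94.7],[-1,-61.4,-57,8,94.7],[-1,-61.4,-57,8,94.7],[-1,-61.4,-57,8,94.7],[-1,-61.4,-57,8,94.7],[-1,-61.4,-57,8,94.7],[-1,-61.4,-57,8,94.7],[-1,-61.4,-57,8,94.7]]]'
python3 - <<'E'
from h import *
tool([0,22,130],[0,22,52])
E
```

```text
time: 1.77
tcp_pos: [0.6055, -0.0879, 0.1685]
eef_rot: [-2.549, -1.836, 0.0]
wrist_force: [-0.1, 1.5, 0.5]
grip_width: -0.0002
finger_force: 0.0
t 1.7667 tip F [ -5.4  28.9 151.5] toolx yaw in F 90.01 tooly yaw F 0.01 Fw [-0.1  1.5  0.5] w -0.00021804586304536645
[0, 22, 130] [-0.69  0.54  2.15]
[0, 22, 52] [-0.69  0.54  9.95]
```

```bash
python3 -m inch '[[[-1,-0.5,0.5,3,0],[-1,-0.7,0.5,5,0],[-1,-0.7,0.5,6,0],[-1,-0.7,0.5,6,0]]]'
python3 - <<'E'
from h import *
tool([0,22,52])
p,d=vision.snapshot('side')
a=cv2.resize(p[140:280,270:410],None,fx=4,fy=4,interpolation=cv2.INTER_CUBIC)
cv2.imwrite('pics/s1.png',cv2.convertScaleAbs(a[:,:,::-1],alpha=1.4,beta=20))
s=telemetry.state();M=R.from_rotvec(s['eef_rot']).as_matrix()
print(proj('side',[s['tcp_pos']+M[:,2]*k for k in(0,.017)]))
E
```

```text
time: 2.1
tcp_pos: [0.6061, -0.094, 0.1068]
eef_rot: [-2.548, -1.834, 0.005]
wrist_force: [-0.6, 0.3, -0.6]
grip_width: 0.0004
finger_force: 0.0
t 2.1 tip F [-2.9 23.2 89.8] toolx yaw in F 89.98 tooly yaw F -0.02 Fw [-0.6  0.3 -0.6] w 0.0003655977581710758
[0, 22, 52] [-0.12  0.31  3.78]
[[352.4401812  194.42841829]
 [352.21748797 202.54629623]]
```

View pics/s1.png

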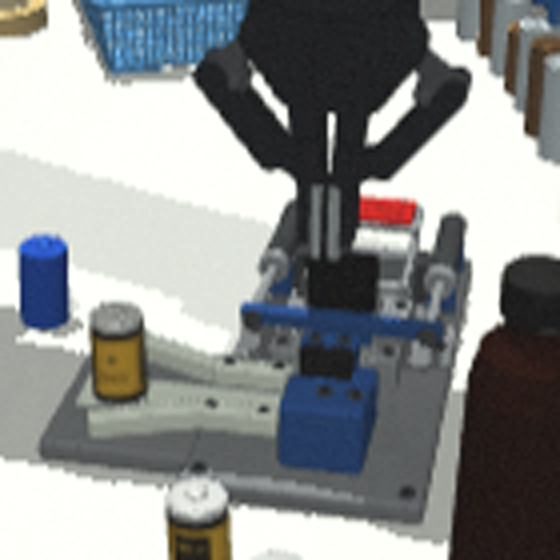

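```bash
python3 -m inch '[[[-1,-0.1,0.3,2,0],[-1,-0.1,0.3,3.6,0],[-1,-0.1,0.3,3.6,0],[-1,0.8,0.3,3.6,0],[-1,1.5,0.3,3.6,0],[-1,2.1,0.3,3.6,0],[-1,2.7,0.3,3.6,0],[-1,3.3,0.3,3.6,0],[-1,3.9,0.3,3.6,0],[-1,3.9,0.3,3.6,0]]]'
python3 - <<'E'
from h import *
tool([0,72,54])
E
```

```text
time: 2.98
tcp_pos: [0.6234, -0.0581, 0.0746]
eef_rot: [2.548, 1.835, 0.001]
wrist_force: [-3.5, -6.0, 4.5]
grip_width: 0.0003
finger_force: 3.3
t 2.9833 tip F [ 2.2 62.7 57.6] toolx yaw in F 90.02 tooly yaw F 0.02 Fw [-3.5 -6.   4.5] w 0.0002646193300382644
[0, 72, 54] [ 0.93 -0.22  0.36]
```

```bash
python3 -m inch '[[[-1,0.5,-0.2,0.1,0],[-1,1.0,-0.2,0.1,0],[-1,1.0,-0.2,0.1,0]]]'
python3 - <<'E'
from h import *
tool([0,72,54])
p,d=vision.snapshot('top')
a=cv2.resize(p[135:205,265:395],None,fx=6,fy=6,interpolation=cv2.INTER_CUBIC)
cv2.imwrite('pics/t2.png',cv2.convertScaleAbs(a[:,:,::-1],alpha=1.4,beta=20))
E
```

```text
time: 3.23
tcp_pos: [0.6252, -0.0486, 0.0739]
eef_rot: [2.547, 1.834, 0.002]
wrist_force: [0.1, -9.9, 4.8]
grip_width: 0.0002
finger_force: 5.0
t 3.2333 tip F [ 1.  72.4 56.9] toolx yaw in F 89.99 tooly yaw F -0.01 Fw [ 0.1 -9.9  4.8] w 0.0001678445368149339
[0, 72, 54] [-0.04 -0.1   0.29]
```

View pics/t2.png

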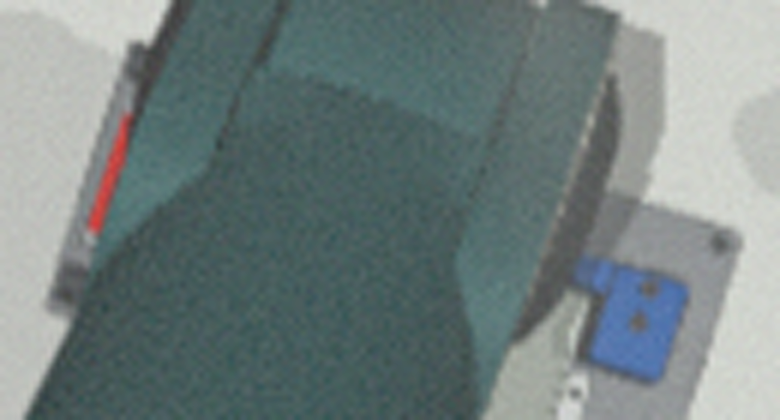

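The arm hides the slide, but ~10 N along −y fits a travel of ~30 mm. I'll push 2 mm more, then retreat.

```bash
python3 -m inch '[[[-1,0.2,0,0,0],[-1,0.2,0,0,0],[-1,-0.4,0,0,0],[-1,-1.0,0,0,0],[-1,-1.6,0,0,0],[-1,-2.2,0,0,0],[-1,-3,0,0,0],[-1,-3,0,0,0],[-1,-3,0,-6,0],[-1,-3,0,-6,0]]]'
python3 - <<'E'
from h import *
tool([-134,2,110],[-134,2,31])
p,d=vision.snapshot('side')
a=cv2.resize(p[140:280,270:410],None,fx=4,fy=4,interpolation=cv2.INTER_CUBIC)
cv2.imwrite('pics/s3.png',cv2.convertScaleAbs(a[:,:,::-1],alpha=1.4,beta=20))
E
```

```text
time: 4.12
tcp_pos: [0.6148, -0.0769, 0.1346]
eef_rot: [2.55, 1.834, 0.001]
wrist_force: [1.5, 0.5, 1.0]
grip_width: 0.0003
finger_force: 0.0
t 4.1167 tip F [ -0.   42.2 117.6] toolx yaw in F 89.96 tooly yaw F -0.04 Fw [1.5 0.5 1. ] w 0.00030952875761464696
[-134, 2, 110] [ -4.02 -13.39   0.75]
[-134, 2, 31] [ -4.02 -13.4    8.65]
```

View pics/s3.png

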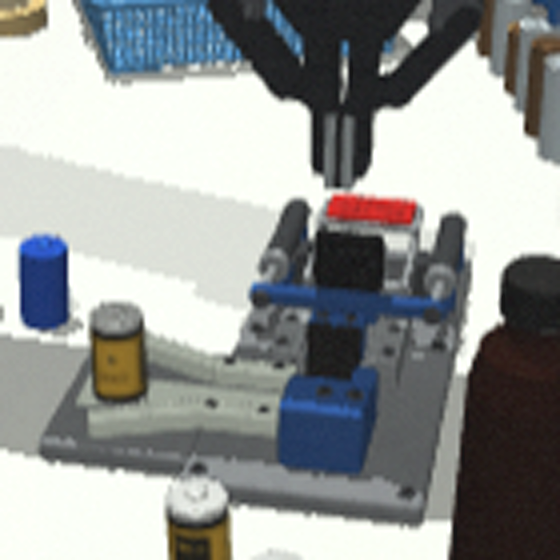

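The slide stayed back: the crossbar and lug sit clearly further back than before (lug crop y 283→260), so it is parked. The cell is still at crop (118,350). Next I go behind the cell.

```bash
python3 -m inch '[[[-1,-1.2,-4,0,0],[-1,-2.5,-8,0,0],[-1,-4,-12,0,0],[-1,-4,-13.8,0,0],[-1,-4,-13.8,4,0],[-1,-4,-13.8,7,0],[-1,-4,-13.8,8.5,0],[-1,-4,-13.8,8.5,0],[-1,-4,-13.8,8.5,0]]]'
python3 - <<'E'
from h import *
tool([-128,2,31],[-26,3,31])
p,d=vision.snapshot('side')
a=cv2.resize(p[140:280,250:400],None,fx=4,fy=4,interpolation=cv2.INTER_CUBIC)
cv2.imwrite('pics/s4.png',cv2.convertScaleAbs(a[:,:,::-1],alpha=1.4,beta=20))
E
```

```text
time: 4.92
tcp_pos: [0.4706, -0.0709, 0.0471]
eef_rot: [-2.549, -1.835, 0.002]
wrist_force: [-0.2, -0.1, 0.3]
grip_width: 0.0002
finger_force: 0.0
t 4.9167 tip F [-138.7    2.2   30.1] toolx yaw in F 89.98 tooly yaw F -0.02 Fw [-0.2 -0.1  0.3] w 0.0002419063375017128
[-128, 2, 31] [-0.02  1.07 -0.09]
[-26, 3, 31] [ 0.09 11.27 -0.1 ]
```

View pics/s4.png

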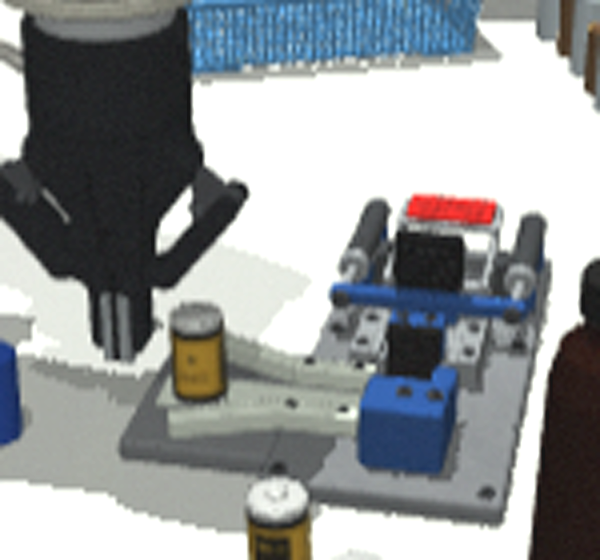

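```bash
python3 -m inch '[[[-1,0,0.6,-0.1,0],[-1,0,1.0,-0.1,0],[-1,0,1.4,-0.1,0],[-1,0,1.9,-0.1,0],[-1,0,2.4,-0.1,0],[-1,0,2.9,-0.1,0],[-1,0,3.4,-0.1,0],[-1,0,3.9,-0.1,0],[-1,0.1,4.4,-0.1,0],[-1,0.1,4.9,-0.1,0],[-1,0.1,5.4,-0.1,0],[-1,0.1,5.9,-0.1,0],[-1,0.1,6.4,-0.1,0],[-1,0.1,6.9,-0.1,0],[-1,0.1,7.4,-0.1,0],[-1,0.1,7.9,-0.1,0],[-1,0.1,8.4,-0.1,0],[-1,0.1,8.9,-0.1,0],[-1,0.1,9.3,-0.1,0],[-1,0.1,9.3,-0.1,0]]]'
python3 - <<'E'
from h import *
tool([-26,3,31])
p,d=vision.snapshot('side')
a=cv2.resize(p[140:280,270:410],None,fx=4,fy=4,interpolation=cv2.INTER_CUBIC)
cv2.imwrite('pics/s5.png',cv2.convertScaleAbs(a[:,:,::-1],alpha=1.4,beta=20))
E
```

```text
time: 6.63
tcp_pos: [0.5601, -0.0997, 0.0481]
eef_rot: [2.549, 1.835, 0.0]
wrist_force: [-0.3, -0.7, -0.2]
grip_width: 0.0001
finger_force: 0.0
t 6.6333 tip F [-44.7   3.3  31.1] toolx yaw in F 89.99 tooly yaw F -0.01 Fw [-0.3 -0.7 -0.2] w 0.00011743378223604758
[-26, 3, 31] [-0.03  1.87  0.01]
```

View pics/s5.png

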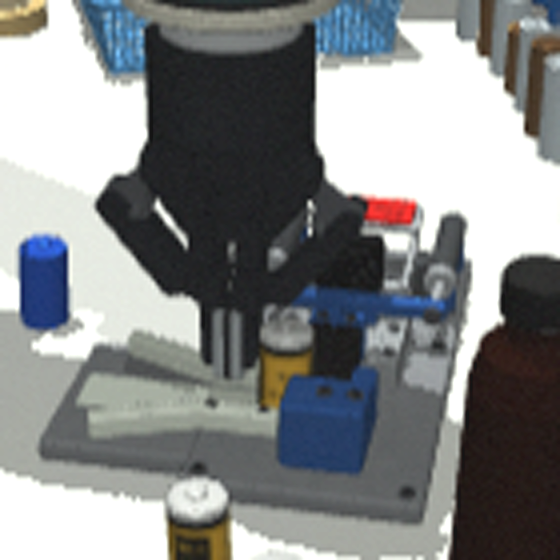

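The cell stands upright in the lane at crop (286,350), just short of the nest. I'll go on slowly.

```bash
python3 - <<'E'
from h import *
print(W2F(ray('side',[[270+287/4,140+321/4]],.06)[0]))
E
python3 -m inch '[[[-1,0,0.4,0,0],[-1,0,0.8,0,0],[-1,0,1.1,0,0],[-1,0,1.4,0,0],[-1,0,1.6,0,0],[-1,0,1.6,0,0]]]'
python3 - <<'E'
from h import *
tool([-26,3,31])
p,d=vision.snapshot('side')
a=cv2.resize(p[190:260,320:390],None,fx=8,fy=8,interpolation=cv2.INTER_CUBIC)
cv2.imwrite('pics/s6.png',cv2.convertScaleAbs(a[:,:,::-1],alpha=1.4,beta=20))
E
```

```text
[-19.03173515   7.97216216  60.        ]
time: 7.18
tcp_pos: [0.5748, -0.1046, 0.0481]
eef_rot: [2.549, 1.835, 0.0]
wrist_force: [0.3, 0.3, 0.7]
grip_width: 0.0002
finger_force: 0.1
t 7.1833 tip F [-29.1   3.3  31.1] toolx yaw in F 89.99 tooly yaw F -0.01 Fw [0.3 0.3 0.7] w 0.00019457561368533597
[-26, 3, 31] [-0.03  0.31  0.01]
```

View pics/s6.png

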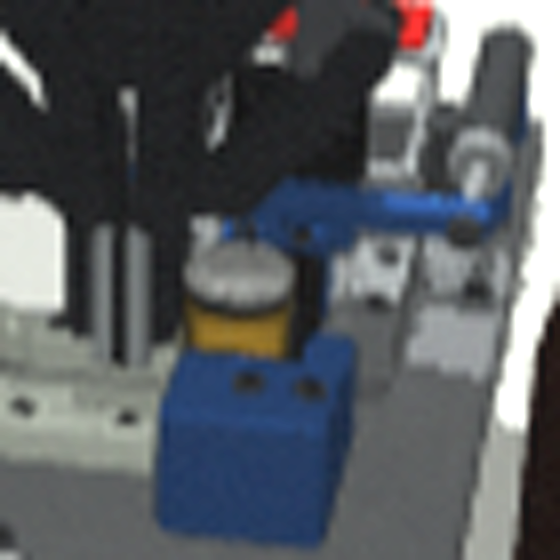

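The cell is upright between the jaws, with its top at crop (240,275) → px (350,224.4), probably 3–5 mm short of the stop. I'll creep forward and watch the force.

```bash
python3 - <<'E'
from h import *
print(W2F(ray('side',[[320+240/8,190+272/8]],.06)[0]))
E
python3 -m inch '[[[-1,0,0.15,0,0],[-1,0,0.3,0,0],[-1,0,0.3,0,0]]]'
python3 -m inch '[[[-1,0,0.1,0,0],[-1,0,0.1,0,0]]]'
python3 -m inch '[[[-1,0,0.1,0,0],[-1,0,0.1,0,0]]]'
python3 - <<'E'
from h import *
tool([-26,3,31])
E
```

```text
[-1.36192965 -3.06816558 60.        ]
time: 7.48
tcp_pos: [0.5775, -0.1054, 0.0481]
eef_rot: [2.549, 1.835, 0.0]
wrist_force: [-0.5, -0.1, 0.2]
grip_width: -0.0001
finger_force: 0.1
time: 7.65
tcp_pos: [0.5784, -0.1057, 0.0481]
eef_rot: [2.549, 1.836, 0.0]
wrist_force: [-0.3, 0.2, -0.3]
grip_width: 0.0001
finger_force: 0.1
time: 7.82
tcp_pos: [0.5787, -0.1059, 0.048]
eef_rot: [-2.549, -1.835, 0.001]
wrist_force: [-4.5, 1.5, 4.0]
grip_width: 0.0002
finger_force: 2.5
t 7.8167 tip F [-25.1   3.3  31. ] toolx yaw in F 89.99 tooly yaw F -0.01 Fw [-4.5  1.5  4. ] w 0.00016309281744430486
[-26, 3, 31] [-0.03 -0.09  0.  ]
```

~6 N along −x: the cell is at the end stop. I'll back off, lift, and go above the pad.

```bash
python3 -m inch '[[[-1,0,0,0,0],[-1,0,-0.7,0,0],[-1,0,-1.5,0,0],[-1,0,-1.5,-3,0],[-1,0,-1.5,-7,0],[-1,0,-1.5,-9,0],[-1,3,-0.5,-9,0],[-1,7,0.8,-9,0],[-1,11,2.0,-9,0],[-1,15,2.5,-9,0],[-1,16.5,2.5,-8,0],[-1,16.5,2.5,-6,0],[-1,16.5,2.5,-4,0],[-1,16.5,2.5,-4,0]]]'
python3 - <<'E'
from h import *
tool([0,168,49],[0,168,41])
p,d=vision.snapshot('side')
a=cv2.resize(p[140:280,270:410],None,fx=4,fy=4,interpolation=cv2.INTER_CUBIC)
cv2.imwrite('pics/s7.png',cv2.convertScaleAbs(a[:,:,::-1],alpha=1.4,beta=20))
E
```

```text
time: 8.98
tcp_pos: [0.6528, 0.0429, 0.0844]
eef_rot: [-2.547, -1.835, 0.007]
wrist_force: [0.2, -0.1, -0.5]
grip_width: -0.0003
finger_force: 0.0
t 8.9833 tip F [ -2.  167.9  67.4] toolx yaw in F 90.03 tooly yaw F 0.03 Fw [ 0.2 -0.1 -0.5] w -0.00031502380156061795
[0, 168, 49] [0.02 0.21 1.84]
[0, 168, 41] [0.02 0.22 2.64]
```

View pics/s7.png

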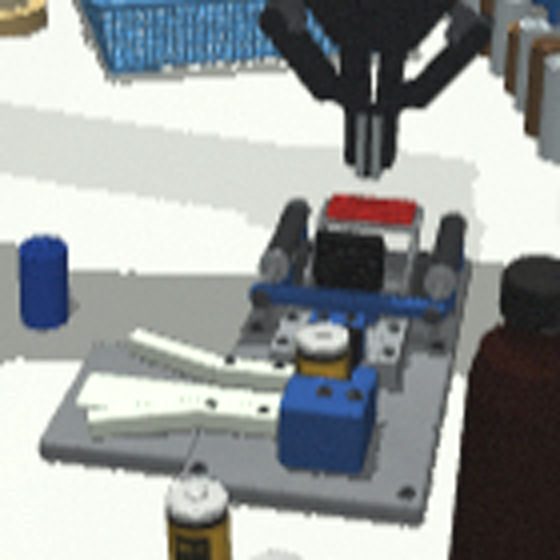

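The cell stands in the nest at crop (322,345), the slide is still parked, and the tip is above the red pad. I'll press it.

```bash
python3 -m inch '[[[-1,0,0.1,0.8,0],[-1,0,0.1,1.5,0],[-1,0,0.1,1.9,0],[-1,0,0.1,2.2,0],[-1,0,0.1,2.4,0],[-1,0,0.1,2.4,0]]]'
python3 -m inch '[[[-1,0,0,0.2,0],[-1,0,0,0.3,0],[-1,0,0,0.3,0]]]'
python3 - <<'E'
from h import *
tool([0,168,41])
p,d=vision.snapshot('side')
a=cv2.resize(p[140:280,270:410],None,fx=4,fy=4,interpolation=cv2.INTER_CUBIC)
cv2.imwrite('pics/s8.png',cv2.convertScaleAbs(a[:,:,::-1],alpha=1.4,beta=20))
# yellow mask row diff: blue crossbar/lug position
for f in('pics/s7.png','pics/s8.png'):
    i=cv2.imread(f);b=(i[...,0]>100)&(i[...,2]<90)&(i[...,1]<110);b[:,:390]=0;b[330:]=0;b[:270]=0
    v,u=np.nonzero(b);print(f,len(u),u.mean(),v.mean())
E
```

```text
time: 9.53
tcp_pos: [0.6566, 0.0431, 0.0645]
eef_rot: [-2.549, -1.836, -0.002]
wrist_force: [-1.5, 3.4, 4.5]
grip_width: -0.0002
finger_force: 2.0
time: 9.78
tcp_pos: [0.6571, 0.044, 0.0621]
eef_rot: [-2.548, -1.837, -0.005]
wrist_force: [0.3, 7.4, 10.6]
grip_width: -0.0001
finger_force: 5.4
t 9.7833 tip F [  1.8 170.4  45.1] toolx yaw in F 90.06 tooly yaw F 0.06 Fw [ 0.3  7.4 10.6] w -7.205085975681615e-05
[0, 168, 41] [-0.24 -0.18  0.41]
pics/s7.png 617 415.36628849270664 303.34683954619123
pics/s8.png 723 416.4799446749654 302.52973720608577
```

```bash
python3 -m inch '[[[-1,0.2,-0.1,0.2,0],[-1,0.3,-0.1,0.4,0],[-1,0.3,-0.1,0.4,0]]]'
python3 - <<'E'
from h import *
tool([0,168,41])
p,d=vision.snapshot('side')
a=cv2.resize(p[140:280,270:410],None,fx=4,fy=4,interpolation=cv2.INTER_CUBIC)
cv2.imwrite('pics/s9.png',cv2.convertScaleAbs(a[:,:,::-1],alpha=1.4,beta=20))
for f in('pics/s8.png','pics/s9.png'):
    i=cv2.imread(f);b=(i[...,0]>100)&(i[...,2]<90)&(i[...,1]<110);b[:,:390]=0;b[330:]=0;b[:270]=0
    v,u=np.nonzero(b);print(f,len(u),u.mean(),v.mean())
E
```

```text
time: 10.08
tcp_pos: [0.6572, 0.0463, 0.0577]
eef_rot: [2.548, 1.836, 0.004]
wrist_force: [4.6, 5.2, 4.1]
grip_width: -0.0
finger_force: 3.2
t 10.0833 tip F [  1.1 172.5  40.7] toolx yaw in F 90.04 tooly yaw F 0.04 Fw [4.6 5.2 4.1] w -1.5240385095405495e-05
[0, 168, 41] [-0.45 -0.11 -0.04]
pics/s8.png 723 416.4799446749654 302.52973720608577
pics/s9.png 631 415.65293185419966 320.2424722662441
```

View pics/s9.png

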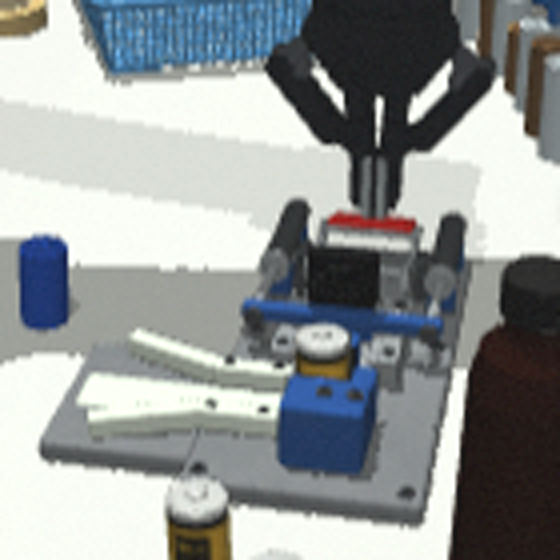

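The slide has sprung free: the crossbar moved down from crop row 302 to 320, and the cell at (322,345) is upright. I've used my 10 viewings, so I'll lift off and check by numbers.

```bash
python3 -m inch '[[[-1,0,0,-1,0],[-1,0,0,-2,0],[-1,0,0,-5,0],[-1,0,0,-9,0],[-1,0,0,-9,0],[-1,0,0,-9,0],[-1,0,0,-9,0]]]'
python3 - <<'E'
from h import *
tool()
p,d=vision.snapshot('side')
a=cv2.resize(p[140:280,270:410],None,fx=4,fy=4,interpolation=cv2.INTER_CUBIC)
cv2.imwrite('pics/s10.png',cv2.convertScaleAbs(a[:,:,::-1],alpha=1.4,beta=20))
for f in('pics/s7.png','pics/s9.png','pics/s10.png'):
    i=cv2.imread(f);b=(i[...,0]>100)&(i[...,2]<90)&(i[...,1]<110);b[:,:390]=0;b[345:]=0;b[:270]=0
    v,u=np.nonzero(b);rd=(i[...,2]>120)&(i[...,1]<70);V,U=np.nonzero(rd)
    w=(i.min(2)>150)[315:360,297:348];wv,wu=np.nonzero(w)
    print(f,'bar',v.mean(),'pad',U.mean(),V.mean(),len(V),'celltop',wu.mean()+297,wv.mean()+315)
# expected bar shift 0.022->0.004
print(proj('side',[F2W([30,74,40]),F2W([30,56,40])])*4)
E
```

```text
time: 10.72
tcp_pos: [0.6561, 0.0453, 0.1476]
eef_rot: [2.55, 1.835, 0.001]
wrist_force: [-0.5, 0.9, 1.3]
grip_width: -0.0003
finger_force: 0.0
t 10.7167 tip F [  0.4 171.2 130.6] toolx yaw in F 89.98 tooly yaw F -0.02 Fw [-0.5  0.9  1.3] w -0.0002534782394942748
pics/s7.png bar 303.34683954619123 pad 370.84581738655004 210.15254237288136 1829 celltop 320.69748580697484 335.3544201135442
pics/s9.png bar 320.59505409582687 pad 372.60714285714283 222.8452380952381 840 celltop 321.74484536082474 338.0524054982818
pics/s10.png bar 319.71953010279003 pad 370.89299503585215 210.2073910645339 1813 celltop 321.74305555555554 338.0138888888889
[[1484.73724622  863.13262922]
 [1480.45376762  879.9626328 ]]
```

The bar shifted 16.8 px as predicted for 0.022→0.004, the pad is back at rest, and the cell shifted onto the fixed jaw. The robot is clear, so I'll hand in.

```bash
python3 -c "
from cell import job
print(job.finish_job())"
```

```text
the job is handed in; nothing more can be done
None
```

The cell is in the nest, apparently clamped by the sprung slide, and the pad is back up. I handed the job in at about 11 s with the arm clear; the hand-in returned no verdict, and I could not measure the clamping force.

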